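Fit the return spring on the thinner pump

ROBOT

A 6-joint arm with a two-finger parallel gripper is mounted at the origin on the work surface. World frame = base frame: x ahead of the robot, y to its left, z up, the work surface at z = 0. Lengths are in m, angles in rad, forces in N, time in s.
With the tool pointing down it reaches from about 0.375 to 0.825 m from the base axis. Payload 5.5 kg.
Tool frame: the origin (TCP) lies between the finger pads; the fingertips stand robot.finger_overhang ahead of it and the grasp point (between the pads) lies 8 mm behind it (robot.finger_overhang is the distance from the TCP to the fingertips, in m); x points along the fingers, y is the direction in which the jaws open and shut, and the axes are right-handed (so a half turn about x gives the same grasp; the last joint's range is limited). The gripper opens to 85 mm and grips with 20 to 120 N. Pads are 22 mm wide; open, the fingers measure 114 mm over their backs; the gripper's body (76 mm by 85 mm) begins 54 mm behind the grasp point. The pads swing forward as they close: fully open they stand 13 mm farther back than shut.
Start: joints at [-1.144, 0.314, -0.047, 1.21, 0, 1.571], TCP at [0.248, -0.546, 0.242] pointing down, gripper open.
Joint ranges: [-2.67, 2.67], [-0.69, 1.73], [-1.03, 1.25], [-2.08, 2.16], [-1.42, 1.45], [-3.14, 3.14]. Speed limits (rad/s): [2.39, 2.39, 3.01, 3.14, 3.14, 3.14].

INTERFACE

Orientations are given as a unit quaternion [x, y, z, w].
In Python, from cell import telemetry, viewer, robot, models gives the robot as it stands.
- The arm moves only by the tool step_arm, never from a script. Its arguments are lists of equal length, an entry for each row: "slide": the shift along the tool's x, y, z in cm, a list of three; "angular": the turn, a rotation vector about the tool's x, y, z in degrees, a list of three; "fingers": the opening in per cent of the stroke, from 0 (shut) to 100 (fully open). In form: {"slide": [[dx, dy, dz], ...], "angular": [[ax, ay, az], ...], "fingers": [fingers, ...]}. A call has 1 to 20 rows; each row shifts and turns the pose as measured when the row begins, along the tool's axes as they then stand; what a row does not reach is not made up. A row lasts 1/10 s, in which the tool goes at most 50 mm and 8.59 degrees, less where a joint would pass 70% of its speed; a pose out of reach is approached as far as the arm can. A call is refused whole if a number of a shift passes 5 or a number of a turn 8.59, either way. A call with a gripper value outside its range is refused whole. The fingers move at their own pace and stop on an object; "squeeze" is the grip in N (left out, the last holds). Time passes only in rows, so rows that do not move let the fingers close. It gives the time, the measured TCP pose, the force and the opening at its end, in the units of the state.
- telemetry.observe(): the state, without advancing time (a new reading comes with each control period).
- viewer.snapshot(name): name is "scene" or "top" or "wrist"; returns a dict with "pixels" (420x560x3 uint8, blue, green, red), "K" (3x3 intrinsics, pixels), "rvec" (rotation vector, rad) and "tvec" (3), from world to camera coordinates, as OpenCV has them. Camera axes: x right, y down, z forward; pixel columns grow to the right and rows downward; lengths in m; the calibration is good to about 2 mm. A picture is of the moment at which its call begins. There is no depth.
- robot.job_done(): hands the job in, once; it reports no verdict.
Trained networks look in a picture, given as the dict that the camera call returned (one of the last four; its "shot" number tells which), for a name from the list of things; names that differ only in an ending like _2 or _b are one class to them, and where a whole thing is asked for, a point or a joint stands for the part that bears it (a point fixed in the world has none). Each returns a list of dicts, best first, with "conf" (0 to 1); they miss things now and then, are a little off and sometimes report something else, mostly with a low value. They report only what shows in the picture. A call takes as long as a camera call.
- models.boxes_of(name, picture): "rect" ([left, top, width, height] as shares, 0 to 1, of the picture: columns of its width, rows of its height, round what is visible of it).
- models.regions_of(name, picture): "region" (420x560 bool, what is visible of it) and "rect" ([left, top, width, height] as shares, 0 to 1, of the picture: columns of its width, rows of its height, round what is visible of it).
- models.spot_point(name, picture): "at" ([row, column] as shares, 0 to 1, of the picture: columns of its width, rows of its height: a listed point, or the origin of a listed thing).
The state is a dict: "clock": time; "q": joint angles; "dq": joint speeds; "joint_torque": joint torques, N m; "tcp_pos": TCP position; "eef_rot": TCP orientation; "wrist_force": force on the tool from outside, world axes, zero at the start; "torque": the same for the moment, N m; "gripper_width": finger opening in m.
Only numpy, scipy, OpenCV 4.12 (cv2) and the standard library are available. Lean on these libraries where they do the work, as an engineer would, in place of code of your own. Each camera call takes 0.05 s, during which the arm holds its last target. There are 200 camera calls.

TASK

The thinner pump held in the bench vice needs its return spring. Take the new yellow-plated spring from the tray, thread it over the end of the pump rod and down onto its seat, twisting it slightly whenever a spring tail catches on the rod's splines instead of pushing hard, then press its top just below the splines and twist a little so that the top tail hooks under a spline and the spring stays compressed when you let go. Leave the other things where they are.

Things in the scene. Friction and masses are not known exactly. Their poses are not given: they have to be found in the camera images.
- spring_grip (a point): The new return spring, yellow-plated, standing upright in the tray: 66 mm long when free, 34 mm outside, at least 27 mm inside, wire 3 mm, about 60 g. Point on its axis 12 mm below its top, where to grip it (34 mm across). The top 25 mm are stiff; the coils below give under load, 0.7 N/mm in all. Stiff against twist: it turns as one. Axes turn with it, z up along it.
- spring_top (a point): Centre of the spring's top end, on its axis (66 mm above the foot when free). The end coil is flat and its wire ends in a straight tail bent inwards, level with that coil, from the coil to 7.2 mm from the axis. The tail lies in the direction 225 degrees counter-clockwise (seen from above) from this point's x axis.
- spring_foot (a point): Centre of the spring's bottom end, on its axis; it moves towards the top as the spring is compressed. Flat end coil with the same kind of inward tail, lying in the direction of this point's +x axis.
- seat (a point): Centre of the spring seat on top of the brass pump, which is fixed in the bench vice: a flat floor 126 mm above the bench inside a rim 3 mm high, 38 mm inner diameter. x points away from the vice's screw, y along the spout, z up along the pump rod. The rod, 12 mm thick, rises through the seat's centre to 82 mm above it; the top 14 mm are plain with a 5 mm cone at the tip.
- splines (a point): Point on the rod's axis 68 mm above the seat, level with the flat tops of four straight splines (ridges along the rod, 90 degrees apart, 7.5 mm wide) that run from 68 down to 58 mm above the seat, where they end square. They reach 11.7 mm from the axis, with a 1 mm chamfer at the top outside; between them are open grooves down to the rod's 12 mm. Axes as for seat.
- rod_end (a point): Tip of the pump rod, on its axis. A spring tail passes the splines only through a groove, within some 6 to 20 degrees of its middle. Which way round the splines stand differs every time and is not given by any frame; the rod is too stiff in its gland to be turned by the spring. Below the splines the tails turn freely round the rod; a tail under the middle of a spline is held down by it.
- tray: Grey open parts tray, 200 x 160 mm, wall 18 mm high, floor 4 mm thick; origin under its centre on the bench. Fixed.
- old_spring: Bystander: the rusty broken old spring, 27 mm wide and 29 mm high, standing in the tray; origin at the centre of its underside.
- pump_knob: Bystander: black pump knob, 38 mm wide and 34 mm high, in the tray; origin at the centre of its underside.
- toner_can: Bystander: small silver paint tin, 88 mm in diameter, 100 mm high; origin at the centre of its underside.
- reducer: Bystander: white bottle, 60 mm in diameter, 170 mm high; origin at the centre of its underside.
- screwdriver: Bystander: screwdriver lying on the bench along its x axis.
- wrench: Bystander: wrench lying on the bench along its x axis.
- touchup: Bystander: green spray can, 64 mm in diameter, 190 mm high; origin at the centre of its underside.

How it is judged:
On the way, in this order (a step that is already met when the one before it is completed fails the run):
1. The spring's foot is threaded over the rod end and past the splines (z of spring_foot in the frame of seat below 0.052 m and horizontal distance between spring_foot and seat below 0.008 m), for 0.1 s.
2. The spring is pressed onto its seat with its top below the splines (z of spring_foot in the frame of seat below 0.003 m and z of spring_top in the frame of seat below 0.0595 m and horizontal distance between spring_top and seat below 0.008 m), for 0.1 s.
At the end, for the whole second after the job is handed in: The spring stands round the pump rod with its foot on the seat (within 3 mm in height, 4 mm sideways), its top end hooked below the splines (less than 59.5 mm above the seat, within 7 mm of the rod's axis), upright within 7 degrees, at rest and let go (z of spring_foot in the frame of seat below 0.003 m and horizontal distance between spring_foot and seat below 0.004 m and z of spring_top in the frame of seat below 0.0595 m and horizontal distance between spring_top and seat below 0.007 m and angle between spring_top's own z axis and vertical below 0.12 rad and linear speed of spring below 0.01 m/s); the robot touches nothing.
It fails at once if The spring is forced against the pump (more than 25 N) (contact force between spring and pump above 25 N).
It fails at once if The gripper bears on the pump or vice (more than 15 N) (contact force between the fingers and pump above 15 N).
It fails at once if A bystander is moved by more than 30 mm (distance of any of old_spring, pump_knob, toner_can, reducer, screwdriver, wrench, touchup from where it was at the start of the episode above 0.03 m).
It also fails if it takes over 72 s, if anything falls off the work surface, if the arm or the gripper's body presses on something with over 40 N, if the wrist force passes 120 N, or if a joint passes its speed limit or range.

## Working session

There is one attempt and no reset: what is moved stays moved. The work goes in short steps, Python scripts to look and compute and a tool call to move; the robot and the scene stay as the last step left them, time stands still between calls to the robot, and variables do not carry over. Pictures are saved under pics/ and viewed, about 8 in all and at most 12, crops included, and the job is handed in when it is done.

Besides the shell and the picture viewer there is one more tool, called after "Emit:" as name(argument=value, ...), one argument or row to a line, values as JSON. step_arm: Moves the arm, as the interface text tells. Its arguments: {"type":"object","properties":{"slide":{"type":"array"},"angular":{"type":"array"},"fingers":{"type":"array"},"squeeze":{"type":"number"}},"required":["slide","angular","fingers"]}

```bash
ls; mkdir -p pics; cat > h.py <<'E'
import numpy as np, cv2
from cell import telemetry, viewer, robot, models
from scipy.spatial.transform import Rotation as R
np.set_printoptions(precision=4, suppress=True)
def cam(p):
    Rm=cv2.Rodrigues(np.array(p["rvec"],float))[0]; t=np.array(p["tvec"],float).ravel()
    return np.array(p["K"],float),Rm,t
def ray(p,at):
    K,Rm,t=cam(p); d=Rm.T@np.linalg.inv(K)@np.array([at[1]*560,at[0]*420,1]); return -Rm.T@t,d/np.linalg.norm(d)
def atz(p,at,z):
    o,d=ray(p,at); return o+d*(z-o[2])/d[2]
def tri(obs):
    A=np.zeros((3,3));b=np.zeros(3)
    for p,at in obs:
        o,d=ray(p,at);M=np.eye(3)-np.outer(d,d);A+=M;b+=M@o
    x=np.linalg.solve(A,b); return x,[np.linalg.norm(np.cross(x-ray(p,at)[0],ray(p,at)[1])) for p,at in obs]
def proj(p,X):
    K,Rm,t=cam(p); c=K@(Rm@np.array(X)+t); return c[:2]/c[2]
def state():
    s=telemetry.observe(); print("t",s["clock"],"tcp",np.array(s["tcp_pos"]),"R",R.from_quat(s["eef_rot"]).as_matrix().round(3).tolist(),"F",np.array(s["wrist_force"]),"w",s["gripper_width"],"q",np.array(s["q"])); return s
E
python3 - <<'E'
from h import *
state(); print(robot.finger_overhang)
P={n:viewer.snapshot(n) for n in("scene","top","wrist")}
cv2.imwrite("pics/a.png",np.vstack([cv2.resize(np.hstack([P["scene"]["pixels"],P["top"]["pixels"]]),(800,300)),np.hstack([cv2.resize(P["wrist"]["pixels"],(400,300)),np.zeros((300,400,3),np.uint8)])]))
for n in["spring_grip","spring_top","spring_foot","seat","splines","rod_end","tray","old_spring","pump_knob","toner_can","reducer","touchup"]:
    o=[]
    for c in P:
        r=models.spot_point(n,P[c])
        if r: print(n,c,round(r[0]["conf"],2),np.array(r[0]["at"])*[420,560]); 
        if r and r[0]["conf"]>.4: o.append((P[c],r[0]["at"]))
    if len(o)>1: print("   ",*tri(o))
E
```

```text
pics
t 0.0 tcp [ 0.2481 -0.5457  0.2415] R [[-0.001, 0.414, -0.91], [0.002, -0.91, -0.414], [-1.0, -0.002, 0.0]] F [ 0.3706 -0.2863 -0.4123] w 0.08530691578538958 q [-1.144   0.3142 -0.0481  1.2102 -0.      1.5708]
0.011
spring_grip scene 0.64 [249.018 333.984]
spring_grip top 0.5 [204.708 226.52 ]
    [0.5164 0.1338 0.0516] [np.float64(0.002834766441767555), np.float64(0.0028347664417675226)]
spring_top scene 0.55 [246.792 332.528]
spring_top top 0.53 [156.618 398.216]
    [ 0.5644 -0.1183  0.087 ] [np.float64(0.2516380708831284), np.float64(0.25163807088312845)]
spring_foot scene 0.6 [264.012 330.512]
seat scene 0.59 [188.916 242.312]
seat top 0.59 [204.792 340.592]
    [ 0.5138 -0.1914  0.1317] [np.float64(0.002041586345724141), np.float64(0.0020415863457242047)]
splines scene 0.91 [174.09  239.288]
splines top 0.84 [203.994 347.088]
    [ 0.5125 -0.2026  0.1786] [np.float64(0.004060736638676536), np.float64(0.004060736638676235)]
rod_end top 0.66 [202.608 342.776]
tray scene 0.87 [280.308 335.496]
tray top 0.69 [189.588 220.584]
    [ 0.5627  0.164  -0.0123] [np.float64(0.0076514
[... 186 characters left out ...]
792 204.624]
    [0.5754 0.1841 0.1118] [np.float64(0.0027492362044574245), np.float64(0.00274923620445738)]
toner_can scene 0.69 [305.214 252.504]
toner_can top 0.6 [126.798 256.816]
    [ 0.7599  0.0476 -0.012 ] [np.float64(0.000753018791890139), np.float64(0.0007530187918902969)]
reducer scene 0.66 [228.984 164.976]
reducer top 0.83 [155.61 400.68]
    [ 0.6705 -0.3874 -0.0043] [np.float64(0.00029371964828947317), np.float64(0.00029371964828950006)]
touchup scene 0.64 [181.188 230.328]
touchup top 0.64 [269.514 418.096]
touchup wrist 0.93 [ 71.316 218.4  ]
    [ 0.3246 -0.4324 -0.0086] [np.float64(0.0051131819361122585), np.float64(0.006455756430964829), np.float64(0.0014509416908350518)]
```

View pics/a.png

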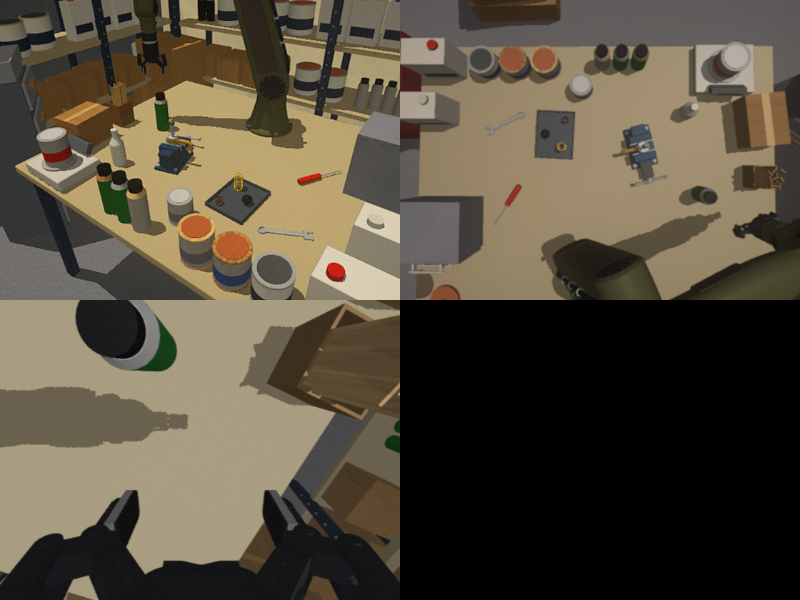

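The spring stands in the tray near (0.516, 0.134), and the pump is at about (0.513, -0.195). The first look will be from above the rod with the wrist camera, on the way to the spring.

```bash
cat >> h.py <<'E'
def campose():  # camera in tool frame
    p=viewer.snapshot("wrist");s=telemetry.observe();K,Rm,t=cam(p)
    T=R.from_quat(s["eef_rot"]).as_matrix()
    return T.T@(-Rm.T@t-np.array(s["tcp_pos"])), T.T@Rm.T, K
def delta(X):  # tool-frame cm to go to world TCP X
    s=telemetry.observe();T=R.from_quat(s["eef_rot"]).as_matrix()
    return T.T@(np.array(X)-np.array(s["tcp_pos"]))*100
E
python3 - <<'E'
from h import *
o,Rc,K=campose(); print(o);print(Rc);print(K)
P={n:viewer.snapshot(n) for n in("scene","top")}
for n,z in[("seat",.126),("splines",.194),("rod_end",.208),("spring_grip",.058),("spring_top",.07),("old_spring",.004),("pump_knob",.004)]:
  for c in P:
    r=models.spot_point(n,P[c])
    for k in r[:2]: print(n,c,round(k["conf"],2),atz(P[c],k["at"],z))
E
```

```text
[-0.1319  0.0001 -0.082 ]
[[ 0.0014 -0.3228  0.9465]
 [ 1.      0.0002 -0.0014]
 [ 0.0002  0.9465  0.3228]]
[[303.963    0.     280.9025]
 [  0.     303.963  206.4933]
 [  0.       0.       1.    ]]
seat scene 0.61 [ 0.5141 -0.1921  0.126 ]
seat top 0.76 [ 0.5133 -0.184   0.126 ]
splines scene 0.87 [ 0.5227 -0.1758  0.194 ]
splines top 0.77 [ 0.5139 -0.203   0.194 ]
splines top 0.62 [ 0.5138 -0.1953  0.194 ]
rod_end scene 0.67 [ 0.5129 -0.1821  0.208 ]
rod_end scene 0.59 [0.5519 0.443  0.208 ]
rod_end top 0.57 [ 0.5111 -0.1937  0.208 ]
spring_grip top 0.49 [0.5176 0.1264 0.058 ]
spring_grip top 0.16 [ 0.6538 -0.3647  0.058 ]
spring_top scene 0.64 [0.5073 0.1263 0.07  ]
spring_top top 0.57 [0.5171 0.1307 0.07  ]
old_spring scene 0.48 [0.6366 0.1285 0.004 ]
old_spring scene 0.37 [ 0.2723 -0.4324  0.004 ]
old_spring top 0.56 [0.6205 0.1174 0.004 ]
old_spring top 0.45 [0.6236 0.3728 0.004 ]
pump_knob scene 0.45 [0.5652 0.2074 0.004 ]
pump_knob top 0.59 [0.5839 0.2061 0.004 ]
```

Emit:
step_arm(
  slide=[
    [-2, 0, 0],
    [-2, 0, 0],
    [-2, -1, -2],
    [0, -1.8, -3.2],
    [0, -1.8, -3.2],
    [0, -1.8, -3.2],
    [0, -1.8, -3.2],
    [0, -1.8, -3.2],
    [0, -1.8, -3.2],
    [0, -1.8, -3.2],
    [0, -1.8, -3.2],
    [0, -1.8, -3.2],
    [0, -1.8, -3.2],
    [0, -1.8, -3.2],
    [0, 0, 0],
  ],
  angular=[
    [0, 0, 0],
    [0, 0, 0],
    [0, 0, 0],
    [0, 0, 0],
    [0, 0, 0],
    [0, 0, 0],
    [0, 0, 0],
    [0, 0, 0],
    [0, 0, 0],
    [0, 0, 0],
    [0, 0, 0],
    [0, 0, 0],
    [0, 0, 0],
    [0, 0, 0],
    [0, 0, 0],
  ],
  fingers=[100, 100, 100, 100, 100, 100, 100, 100, 100, 100, 100, 100, 100, 100, 100],
)

```text
clock: 4.3
tcp_pos: [0.5109, -0.1915, 0.3051]
eef_rot: [0.693, 0.147, -0.69, 0.149]
wrist_force: [-0.0, -0.1, -0.5]
gripper_width: 0.0853
```

```bash
cat >> h.py <<'E'
def rectify(p,c,z,half=.03,n=400):  # top-down map of plane z round c: +x right, +y up
    g=[(c[0]-half,c[1]+half),(c[0]+half,c[1]+half),(c[0]+half,c[1]-half),(c[0]-half,c[1]-half)]
    src=np.float32([proj(p,[x,y,z]) for x,y in g]); H=cv2.getPerspectiveTransform(src,np.float32([[0,0],[n,0],[n,n],[0,n]]))
    return cv2.warpPerspective(p["pixels"],H,(n,n),flags=cv2.INTER_CUBIC)
E
python3 - <<'E'
from h import *
state()
p=viewer.snapshot("wrist"); print("d",delta([.513,-.192,.30]))
for n,z in[("seat",.126),("splines",.194),("rod_end",.208)]:
    for k in models.spot_point(n,p)[:2]: print(n,round(k["conf"],2),atz(p,k["at"],z),np.array(k["at"])*[420,560])
cv2.imwrite("pics/b.png",p["pixels"])
E
```

```text
t 4.3 tcp [ 0.5109 -0.1915  0.3051] R [[0.004, 0.41, -0.912], [-0.001, -0.912, -0.41], [-1.0, 0.003, -0.003]] F [-0.0164 -0.0872 -0.5461] w 0.0852696588193566 q [-0.3588  0.1892 -0.0659  1.3115  0.0002  2.3607]
d [ 0.5201  0.0444 -0.3267]
seat 0.9 [ 0.5136 -0.1903  0.126 ] [182.616 280.784]
splines 0.81 [ 0.5125 -0.1941  0.194 ] [205.296 284.48 ]
rod_end 0.96 [ 0.5143 -0.1877  0.208 ] [205.8   278.208]
```

View pics/b.png

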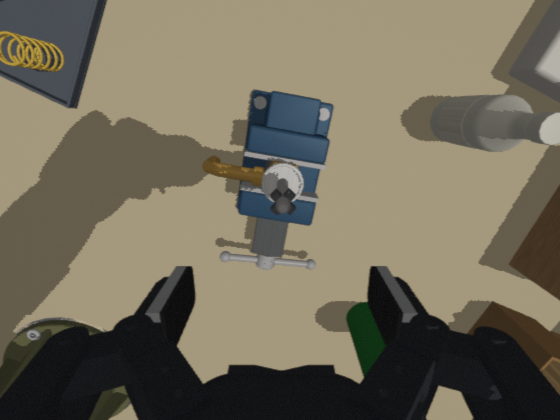

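The wrist picture shows the rod tip near pixel (282, 205) with the dark spline cross beside it, the spout pointing left, and the vice screw pointing down in the picture. I'll move closer, with the camera almost straight above.

Emit:
step_arm(
  slide=[
    [2, 0, 2],
    [2, 0, 2],
    [2, 0, 2],
    [0, 0, 0],
    [0, 0, 0],
  ],
  angular=[
    [0, 0, 0],
    [0, 0, 0],
    [0, 0, 0],
    [0, 0, 0],
    [0, 0, 0],
  ],
  fingers=[100, 100, 100, 100, 100],
)

```text
clock: 5.0
tcp_pos: [0.4493, -0.2258, 0.2446]
eef_rot: [0.694, 0.141, -0.691, 0.145]
wrist_force: [0.8, 0.2, 0.1]
gripper_width: 0.0854
```

```bash

python3 - <<'E'
from h import *
state()
p=viewer.snapshot("wrist")
for n,z in[("seat",.126),("splines",.194),("rod_end",.208)]:
    for k in models.spot_point(n,p)[:2]: print(n,round(k["conf"],2),atz(p,k["at"],z),np.array(k["at"])*[420,560])
c=(.513,-.191); a=rectify(p,c,.194); b=rectify(p,c,.126)
for r,w in((11.7,a),(19,b)): cv2.circle(w,(200,200),int(r*400/60),(0,255,0),1)
cv2.imwrite("pics/c.png",np.hstack([a,b]))
np.save("c.npy",p["pixels"])
E
```

```text
t 5.0 tcp [ 0.4493 -0.2258  0.2446] R [[0.005, 0.396, -0.918], [-0.005, -0.918, -0.396], [-1.0, 0.006, -0.003]] F [0.8007 0.1635 0.1202] w 0.0854251534065808 q [-0.4642  0.1246 -0.2797  1.1599 -0.0022  2.2699]
seat 0.76 [ 0.513  -0.1933  0.126 ] [117.306 274.512]
splines 0.72 [ 0.5136 -0.1932  0.194 ] [121.296 273.   ]
rod_end 0.89 [ 0.5151 -0.1911  0.208 ] [118.398 270.088]
rod_end 0.65 [ 0.4364 -0.2989  0.208 ] [300.888 375.48 ]
```

View pics/c.png

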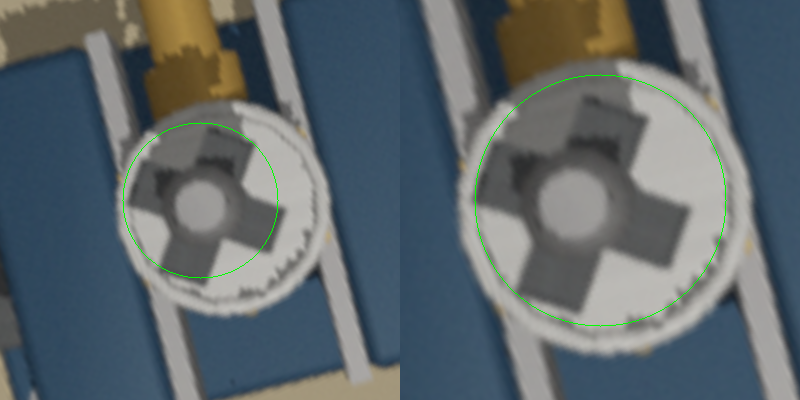

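Spline tops and seat agree on a pump axis of about (0.514, -0.192). In the rectified view the splines lie at about 71.6° modulo 90°, which puts the groove centres at 26.6° + k·90°. Next I'll look at the spring.

Emit:
step_arm(
  slide=[
    [-3, 0, 0],
    [0, 0, 0],
    [0, 0, 0],
    [0, 0, 0],
    [0, 0, 0],
    [0, 0, 0],
    [0, 0, 0],
    [0, 0, 0],
    [0, 0, 0],
  ],
  angular=[
    [0, 0, 0],
    [-8.5, 0, 0],
    [-8.5, 0, 0],
    [-8.5, 0, 0],
    [-8.5, 0, 0],
    [-8.5, 0, 0],
    [-8.5, 0, 0],
    [-8.5, 0, 0],
    [-8.5, 0, 0],
  ],
  fingers=[100, 100, 100, 100, 100, 100, 100, 100, 100],
)

```text
clock: 6.1
tcp_pos: [0.4598, -0.2241, 0.283]
eef_rot: [0.49, 0.504, -0.487, 0.518]
wrist_force: [0.0, 0.1, -0.9]
gripper_width: 0.0852
```

Emit:
step_arm(
  slide=[
    [0, 0.8, -3],
    [0, 0.8, -3],
    [0, 0.8, -3],
    [0, 0.8, -3],
    [0, 0.8, -3],
    [0, 0.8, -3],
    [0, 0.8, -3],
    [0, 0.8, -3],
    [1, 0.8, -3],
    [0, 0, 0],
    [0, 0, 0],
  ],
  angular=[
    [0, 0, 0],
    [0, 0, 0],
    [0, 0, 0],
    [0, 0, 0],
    [0, 0, 0],
    [0, 0, 0],
    [0, 0, 0],
    [0, 0, 0],
    [0, 0, 0],
    [0, 0, 0],
    [0, 0, 0],
  ],
  fingers=[100, 100, 100, 100, 100, 100, 100, 100, 100, 100, 100],
)

```text
clock: 7.2
tcp_pos: [0.5311, 0.064, 0.2796]
eef_rot: [0.491, 0.503, -0.48, 0.525]
wrist_force: [0.2, 0.1, -0.5]
gripper_width: 0.0855
```

```bash

python3 - <<'E'
from h import *
state()
p=viewer.snapshot("wrist")
for n,z in[("spring_grip",.058),("spring_top",.07),("spring_foot",.004)]:
    for k in models.spot_point(n,p)[:2]: print(n,round(k["conf"],2),atz(p,k["at"],z),np.array(k["at"])*[420,560])
r=models.spot_point("spring_top",p); c=atz(p,r[0]["at"],.0685) if r else (.516,.13)
a=rectify(p,c,.0685); b=cv2.resize(p["pixels"],(533,400))
for w in(a,): cv2.circle(w,(200,200),int(17*400/60),(0,255,0),1)
print(c)
cv2.imwrite("pics/d.png",np.hstack([a,b])[:,:800])
E
```

```text
t 7.2 tcp [0.5311 0.064  0.2796] R [[0.034, 0.998, 0.056], [-0.01, 0.057, -0.998], [-0.999, 0.033, 0.012]] F [ 0.1755  0.0646 -0.5029] w 0.08545303274424813 q [ 0.1284  0.1502 -0.1708  1.2174 -0.0142  1.6425]
spring_grip 0.56 [0.5183 0.1341 0.058 ] [112.182 267.512]
spring_top 0.81 [0.5155 0.135  0.07  ] [111.594 264.824]
spring_foot 0.62 [0.5136 0.1328 0.004 ] [111.3   264.208]
[0.5154 0.1349 0.0685]
```

View pics/d.png

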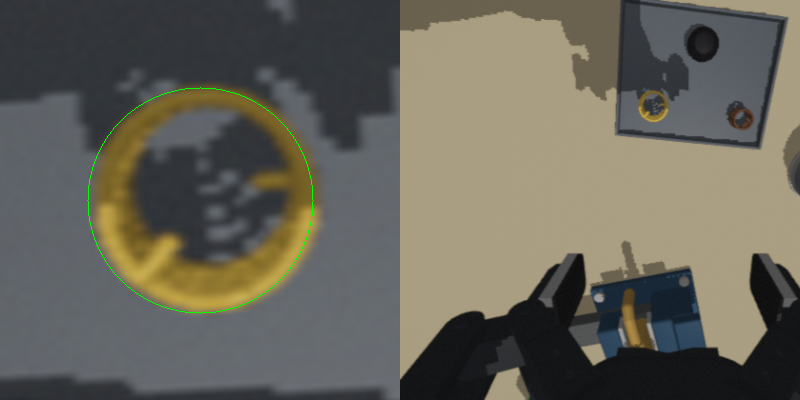

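The spring centre is about (0.5164, 0.1349). The bright top tail is at about 230.5° and the dim foot tail at about 5.5°, which matches the stated 225° offset. The tool has picked up a 2° tilt, so I'll correct that during the approach.

```bash
cat >> h.py <<'E'
def goto(X,yaw):  # to world TCP X, tool down, tool y at yaw deg -> total slide cm, rotvec deg
    s=telemetry.observe();T=R.from_quat(s["eef_rot"]).as_matrix();a=np.radians(yaw)
    y=np.array([np.cos(a),np.sin(a),0]);x=np.array([0,0,-1.]);G=np.stack([x,y,np.cross(x,y)],1)
    print("slide",T.T@(np.array(X)-np.array(s["tcp_pos"]))*100,"after turn",G.T@(np.array(X)-np.array(s["tcp_pos"]))*100,"rot",np.degrees(R.from_matrix(T.T@G).as_rotvec()),"tcp",np.array(s["tcp_pos"]),"yaw",np.degrees(np.arctan2(T[1,1],T[0,1])),"F",np.array(s["wrist_force"]),"w",s["gripper_width"],"t",s["clock"])
E
python3 -c "
from h import *
goto([.5164,.1349,.05],3.3)"
```

```text
slide [22.8058 -1.7796 -7.6039] after turn [22.9398 -0.9912 -7.34  ] rot [-0.267   0.677  -1.8874] tcp [0.5305 0.0622 0.2794] yaw 3.0441108890733934 F [-0.5174  0.1942 -0.349 ] w 0.08545551520201886 t 7.45
```

Emit:
step_arm(
  slide=[
    [0, 0, 0],
    [0, -0.2, -1.8],
    [0, -0.3, -1.8],
    [2, -0.2, -1.8],
    [4, -0.3, -1.8],
    [4, 0, 0],
    [3, 0, 0],
    [0, 0, 0],
  ],
  angular=[
    [-0.27, 0.68, -1.89],
    [0, 0, 0],
    [0, 0, 0],
    [0, 0, 0],
    [0, 0, 0],
    [0, 0, 0],
    [0, 0, 0],
    [0, 0, 0],
  ],
  fingers=[100, 100, 100, 100, 100, 100, 100, 100],
)

```text
clock: 8.25
tcp_pos: [0.5193, 0.1291, 0.1498]
eef_rot: [0.491, 0.51, -0.487, 0.513]
wrist_force: [-1.1, -0.4, 0.3]
gripper_width: 0.0853
```

```bash
python3 -c "
from h import *
goto([.5164,.1349,.05],3.3)
p=viewer.snapshot('wrist')
for n,z in[('spring_grip',.058),('spring_top',.07)]:
    for k in models.spot_point(n,p)[:2]: print(n,round(k['conf'],2),atz(p,k['at'],z),np.array(k['at'])*[420,560])
goto([.5164,.1349,.05],3.3)
cv2.imwrite('pics/e.png',p['pixels'])
"
```

```text
slide [ 9.9788 -0.3389 -0.5833] after turn [ 9.9804 -0.2593 -0.596 ] rot [-0.7266 -0.051  -0.4139] tcp [0.5193 0.1291 0.1498] yaw 2.5731628650935687 F [-1.1458 -0.3912  0.3328] w 0.08527707883064245 t 8.25
spring_top 0.92 [0.5144 0.1352 0.07  ] [212.31 275.52]
slide [10.4787 -0.8073 -0.4903] after turn [10.4885 -0.6411 -0.5252] rot [-0.7338 -0.1401 -0.873 ] tcp [0.5231 0.13   0.1549] yaw 2.5650799061043004 F [ 0.4156  0.4977 -0.1232] w 0.08544064520673503 t 8.4
```

Emit:
step_arm(
  slide=[
    [0, 0, 0],
    [0, -0.7, -0.5],
    [3, 0, 0],
    [3, 0, 0],
    [0, 0, 0],
    [0, 0, 0],
    [0, 0, 0],
  ],
  angular=[
    [-0.7, -0.1, -0.9],
    [0, 0, 0],
    [0, 0, 0],
    [0, 0, 0],
    [0, 0, 0],
    [0, 0, 0],
    [0, 0, 0],
  ],
  fingers=[100, 100, 100, 100, 100, 100, 100],
)

```text
clock: 9.1
tcp_pos: [0.523, 0.1372, 0.1057]
eef_rot: [0.491, 0.511, -0.48, 0.517]
wrist_force: [-0.3, -0.7, 0.3]
gripper_width: 0.0853
```

```bash
python3 -c "
from h import *
goto([.5158,.135,.05],3.3)
"
```

```text
slide [ 5.5568 -0.8197  0.2051] after turn [ 5.5697 -0.7338  0.1783] rot [-0.046  -0.2695 -0.8858] tcp [0.523  0.1372 0.1057] yaw 3.2518729657065757 F [-0.3439 -0.7271  0.3173] w 0.08532871578170773 t 9.1
```

Emit:
step_arm(
  slide=[
    [0, -0.7, 0.2],
    [0, 0, 0],
    [2, 0, 0],
    [0, 0, 0],
  ],
  angular=[
    [0, -0.3, -0.9],
    [0, 0, 0],
    [0, 0, 0],
    [0, 0, 0],
  ],
  fingers=[100, 100, 100, 100],
)

```text
clock: 9.5
tcp_pos: [0.5184, 0.1354, 0.09]
eef_rot: [0.487, 0.513, -0.484, 0.515]
wrist_force: [-0.1, -0.6, -0.8]
gripper_width: 0.0855
```

```bash
python3 -c "
from h import *
goto([.5158,.135,.05],3.3)
"
```

```text
slide [ 4.0031 -0.2875  0.0303] after turn [ 4.0046 -0.267   0.0286] rot [-0.0467 -0.0217 -0.2931] tcp [0.5184 0.1354 0.09  ] yaw 3.2532842802281268 F [-0.1034 -0.5721 -0.8465] w 0.08547866183015723 t 9.5
```

Emit:
step_arm(
  slide=[
    [1.5, -0.3, 0],
    [1.5, 0, 0],
    [1, -0.1, 0],
    [0.2, 0, 0],
    [0, 0, 0],
  ],
  angular=[
    [0, 0, -0.4],
    [0, 0, 0],
    [0, 0, 0],
    [0, 0, 0],
    [0, 0, 0],
  ],
  fingers=[100, 100, 100, 100, 100],
)

```text
clock: 10.0
tcp_pos: [0.5152, 0.1355, 0.0474]
eef_rot: [0.486, 0.514, -0.486, 0.514]
wrist_force: [-0.0, -0.5, -0.6]
gripper_width: 0.0855
```

```bash
python3 -c "
from h import *
goto([.5158,.135,.05],3.3)
"
```

```text
slide [-0.2583  0.0535  0.0536] after turn [-0.2582  0.0536  0.0538] rot [-0.0567 -0.0524  0.0413] tcp [0.5152 0.1355 0.0474] yaw 3.243292485537196 F [-0.0471 -0.5038 -0.6133] w 0.08548893844095035 t 10.0
```

Emit:
step_arm(
  slide=[
    [-0.25, 0, 0],
    [0, 0, 0],
    [0, 0, 0],
    [0, 0, 0],
    [0, 0, 0],
    [0, 0, 0],
    [0, 0, 0],
    [0, 0, 0],
    [0, 0, 0],
    [0, 0, 0],
  ],
  angular=[
    [0, 0, 0],
    [0, 0, 0],
    [0, 0, 0],
    [0, 0, 0],
    [0, 0, 0],
    [0, 0, 0],
    [0, 0, 0],
    [0, 0, 0],
    [0, 0, 0],
    [0, 0, 0],
  ],
  fingers=[0, 0, 0, 0, 0, 0, 0, 0, 0, 0],
  squeeze=50,
)

```text
clock: 11.0
tcp_pos: [0.5165, 0.1358, 0.0521]
eef_rot: [0.486, 0.514, -0.485, 0.514]
wrist_force: [-0.7, 0.5, 0.6]
gripper_width: 0.0316
```

Emit:
step_arm(
  slide=[
    [-2, 0, 0],
    [-3, 0, 0],
    [-4, 0, 0],
    [-4, 0, 0],
    [-4, 0, 0],
    [-4, 0, 0],
    [-1, 0, 0],
    [0, 0, 0],
    [0, 0, 0],
  ],
  angular=[
    [0, 0, 0],
    [0, 0, 0],
    [0, 0, 0],
    [0, 0, 0],
    [0, 0, 0],
    [0, 0, 0],
    [0, 0, 0],
    [0, 0, 0],
    [0, 0, 0],
  ],
  fingers=[0, 0, 0, 0, 0, 0, 0, 0, 0],
)

```text
clock: 11.9
tcp_pos: [0.514, 0.135, 0.2773]
eef_rot: [0.485, 0.515, -0.486, 0.513]
wrist_force: [0.8, 0.4, -1.1]
gripper_width: 0.0314
```

```bash
python3 -c "
from h import *
goto([.5142,-.192,.29],24.4)
p=viewer.snapshot('wrist')
for n in ('spring_grip','spring_top','spring_foot'):
    for k in models.spot_point(n,p)[:2]:
        s=telemetry.observe();T=R.from_quat(s['eef_rot']).as_matrix();X=atz(p,k['at'],s['tcp_pos'][2]+{'p':.008,'t':.02,'f':-.046}[n[9] if n[7]!='f' else 'f'] if 0 else s['tcp_pos'][2]+dict(spring_grip=.008,spring_top=.02,spring_foot=-.046)[n]); print(n,round(k['conf'],2),T.T@(X-np.array(s['tcp_pos'])))
cv2.imwrite('pics/f.png',p['pixels'])
"
```

```text
slide [-1.2793 -1.8367 32.6463] after turn [ -1.2729 -13.4918  29.7849] rot [-21.1575  -0.0618   0.204 ] tcp [0.514  0.135  0.2773] yaw 3.242563404360769 F [ 0.7794  0.435  -1.1126] w 0.03135823794540955 t 11.9
spring_grip 0.79 [-0.008   0.0009 -0.0011]
spring_grip 0.38 [-0.008  -0.0019  0.0079]
spring_top 0.9 [-0.02   -0.0012 -0.0016]
```

View pics/f.png

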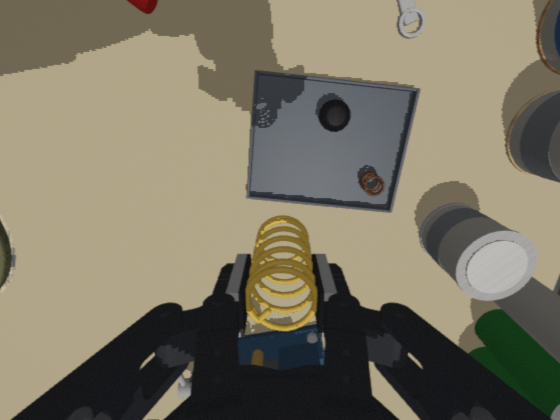

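The spring is held between the pads, with its top ring near pixel (282, 294) and the foot ring near (282, 240). I'll check its offset in the tool frame with a fitted overlay.

```bash
python3 - <<'E'
from h import *
p=viewer.snapshot('wrist'); s=telemetry.observe();T=R.from_quat(s['eef_rot']).as_matrix();O=np.array(s['tcp_pos'])
im=p['pixels'].copy(); hsv=cv2.cvtColor(im,cv2.COLOR_BGR2HSV)
m=((hsv[...,0]>18)&(hsv[...,0]<32)&(hsv[...,1]>150)&(hsv[...,2]>90)).astype(np.uint8)
m[:,:225]=0;m[:,340:]=0;m[:200]=0;m[340:]=0
for x in range(0,1):
    rr=np.where(m.sum(1)>0)[0]; print("rows",rr.min(),rr.max())
    for r in range(210,335,6):
        cc=np.where(m[r])[0]; print(r,cc.min() if len(cc) else None,cc.max() if len(cc) else None,end=" | ")
def ring(x,y0,z0,rad,col):
    a=np.linspace(0,2*np.pi,60); pts=np.array([proj(p,O+T@np.array([x,y0+rad*np.cos(t),z0+rad*np.sin(t)])) for t in a]); 
    print("\nring",x,z0,pts.min(0),pts.max(0)); cv2.polylines(big,[np.int32((pts-[200,190])*5)],True,col,1)
big=cv2.resize(im[190:340,200:360],None,fx=5,fy=5,interpolation=cv2.INTER_NEAREST)[:,:800]
ring(-.0185,0,0,.017,(0,0,255)); ring(.0475,0,0,.017,(255,0,0)); ring(-.0095,0,0.002,.017,(0,255,0))
cv2.imwrite('pics/g.png',cv2.resize(big,(640,600)))
E
```

```text
rows 216 330
210 None None | 216 279 285 | 222 265 299 | 228 261 304 | 234 258 306 | 240 257 307 | 246 256 308 | 252 254 309 | 258 253 310 | 264 251 311 | 270 250 311 | 276 250 314 | 282 248 314 | 288 246 316 | 294 246 316 | 300 246 316 | 306 246 316 | 312 247 315 | 318 253 310 | 324 263 303 | 330 279 288 | 
ring -0.0185 0 [245.0636 267.4832] [322.379  332.9896]

ring 0.0475 0 [256.6161 213.6992] [309.2872 261.8182]

ring -0.0095 0.002 [247.3905 261.2065] [319.7415 323.1277]
```

View pics/g.png

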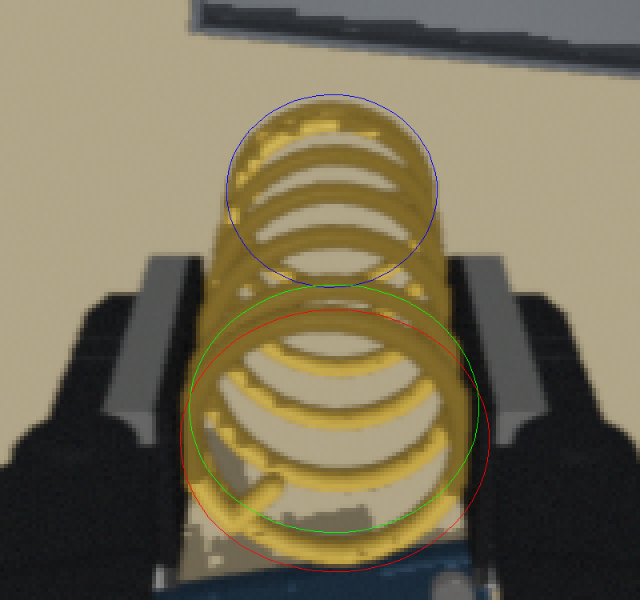

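The overlay matches in the row direction. The missing width is hidden by the pads. So the spring is held where I assumed, within about 1 mm of the tool axis, upright, and the tail angle has not changed. Now I'll carry it to above the rod.

Emit:
step_arm(
  slide=[
    [-0.5, -0.2, 1.5],
    [-0.5, -0.2, 3],
    [0, -0.2, 3],
    [0, -0.2, 3],
    [0, -0.2, 3],
    [0, -0.2, 3],
    [0, -0.2, 3],
    [0, -0.2, 3],
    [0, -0.1, 3],
    [0, 0, 2.5],
    [0, 0, 1.5],
    [0, 0, 0],
    [0, 0, 0],
    [0, 0, 0],
    [0, 0, 0],
    [0, 0, 0],
  ],
  angular=[
    [0, 0, 0],
    [0, 0, 0],
    [0, 0, 0],
    [0, 0, 0],
    [0, 0, 0],
    [0, 0, 0],
    [0, 0, 0],
    [0, 0, 0],
    [0, 0, 0],
    [0, 0, 0],
    [0, 0, 0],
    [0, 0, 0],
    [-7, 0, 0],
    [-7, 0, 0],
    [-7, 0, 0],
    [0, 0, 0],
  ],
  fingers=[0, 0, 0, 0, 0, 0, 0, 0, 0, 0, 0, 0, 0, 0, 0, 0],
)

```text
clock: 13.75
tcp_pos: [0.5042, -0.1803, 0.2817]
eef_rot: [0.376, 0.602, -0.385, 0.59]
wrist_force: [0.0, -0.3, -0.2]
gripper_width: 0.0313
```

```bash
python3 -c "
from h import *
goto([.5148,-.1917,.285],24.4)
"
```

```text
slide [-0.3513  0.4792  1.4755] after turn [-0.3317  0.4972  1.4741] rot [ 0.4334 -0.3836  1.1475] tcp [ 0.5042 -0.1803  0.2817] yaw 24.837263784181346 F [ 0.0217 -0.2904 -0.2149] w 0.03132738674873171 t 13.75
```

Emit:
step_arm(
  slide=[
    [-0.3, 0.5, 1.5],
    [0, 0, 0],
    [0, 0, 0],
  ],
  angular=[
    [0.4, -0.4, 1.2],
    [0, 0, 0],
    [0, 0, 0],
  ],
  fingers=[0, 0, 0],
)

```text
clock: 14.05
tcp_pos: [0.5157, -0.1924, 0.2847]
eef_rot: [0.385, 0.593, -0.384, 0.594]
wrist_force: [0.1, 0.2, -0.5]
gripper_width: 0.0317
```

```bash
python3 -c "
from h import *
goto([.5148,-.1917,.285],24.4)
p=viewer.snapshot('wrist')
s=state()
for n,z in[('rod_end',.208),('splines',.194),('seat',.126),('spring_foot',s['tcp_pos'][2]-.0475),('spring_top',s['tcp_pos'][2]+.0185)]:
    for k in models.spot_point(n,p)[:1]: print(n,round(k['conf'],2),atz(p,k['at'],z),np.array(k['at'])*[420,560])
cv2.imwrite('pics/h.png',cv2.resize(p['pixels'][140:340,180:380],(600,600),interpolation=cv2.INTER_CUBIC))
for X in([.5142,-.192,.208],[.5142,-.192,.194],[.5142,-.192,.126]): print(proj(p,X),(proj(p,X)-[180,140])*3)
"
```

```text
slide [-0.0332 -0.0572 -0.0986] after turn [-0.033  -0.0567 -0.0989] rot [-0.3254  0.0379 -0.1504] tcp [ 0.5157 -0.1924  0.2847] yaw 24.07463921700008 F [ 0.0711  0.2075 -0.4903] w 0.031686541695690636 t 14.05
t 14.1 tcp [ 0.5158 -0.1925  0.2847] R [[0.003, 0.913, 0.408], [0.0, 0.408, -0.913], [-1.0, 0.003, 0.001]] F [-0.2155 -1.0545 -0.5762] w 0.0313908958005307 q [-0.3578  0.2042 -0.0934  1.2706  0.0011  0.7926]
rod_end 0.57 [ 0.5101 -0.1914  0.208 ] [218.19 275.8 ]
splines 0.83 [ 0.5164 -0.1901  0.194 ] [213.486 284.2  ]
seat 0.78 [ 0.5136 -0.1927  0.126 ] [191.1  279.72]
spring_top 0.65 [ 0.5144 -0.1927  0.3032] [301.812 280.672]
[280.6277 221.0083] [301.8831 243.0248]
[280.6054 214.4226] [301.8163 223.2678]
[280.5251 190.6735] [301.5754 152.0204]
```

View pics/h.png

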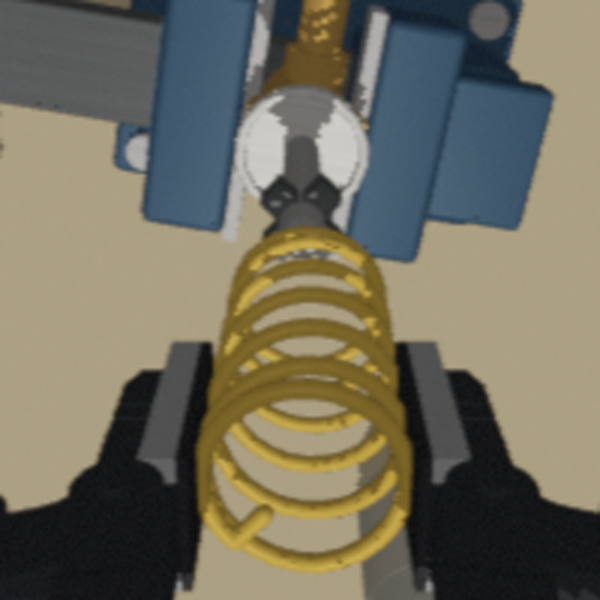

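The rod axis in the view is near column 302 and the spring foot centre near 308, which is about 1 mm off. A groove faces straight up in the picture, as predicted. I'll correct and lower in small steps.

Emit:
step_arm(
  slide=[
    [0, -0.1, -0.07],
    [0, 0, 0],
    [1, 0, 0],
    [1, 0, 0],
    [1, 0, 0],
    [0, 0, 0],
  ],
  angular=[
    [-0.5, 0, 0],
    [0, 0, 0],
    [0, 0, 0],
    [0, 0, 0],
    [0, 0, 0],
    [0, 0, 0],
  ],
  fingers=[0, 0, 0, 0, 0, 0],
)

```text
clock: 14.95
tcp_pos: [0.5139, -0.1912, 0.2513]
eef_rot: [0.382, 0.595, -0.381, 0.596]
wrist_force: [-0.1, 1.1, -0.6]
gripper_width: 0.0316
```

```bash
python3 -c "
from h import *
goto([.5146,-.192,.244],24.4)
p=viewer.snapshot('wrist')
cv2.imwrite('pics/i.png',cv2.resize(p['pixels'][190:340,200:360],(640,600),interpolation=cv2.INTER_CUBIC))
for X in([.5142,-.192,.208],[.5142,-.192,.194],[.5142,-.192,.126]): print((proj(p,X)-[200,190])*4)
"
```

```text
slide [0.7296 0.0313 0.1009] after turn [0.7296 0.033  0.1006] rot [ 0.3342 -0.0074 -0.0883] tcp [ 0.5139 -0.1912  0.2513] yaw 24.73416487192579 F [-0.1414  1.0901 -0.6004] w 0.03162561399342491 t 14.95
[330.6096 211.9424]
[330.0682 176.0435]
[328.1935  51.7414]
```

View pics/i.png

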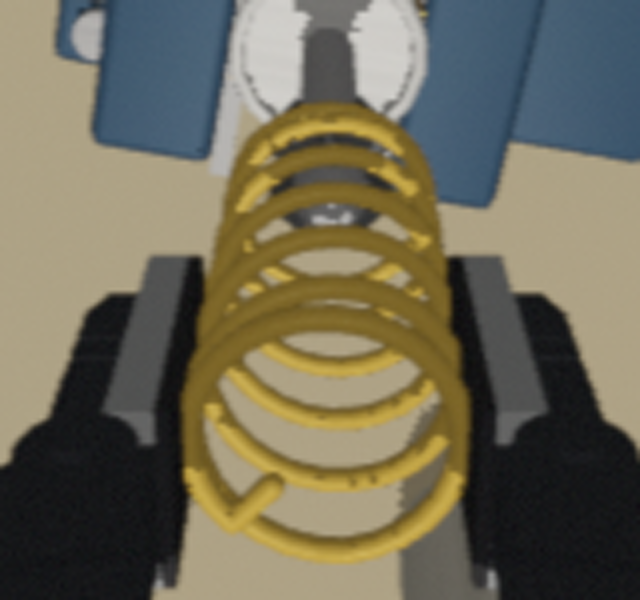

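The tip shows inside the coils at (331, 214), as predicted, and the foot ring is centred on it. I'll thread it down.

Emit:
step_arm(
  slide=[
    [0, 0, 0.04],
    [0.4, 0, 0],
    [0.4, 0, 0],
    [0.4, 0, 0],
    [0, 0, 0],
  ],
  angular=[
    [0, 0, 0],
    [0, 0, 0],
    [0, 0, 0],
    [0, 0, 0],
    [0, 0, 0],
  ],
  fingers=[0, 0, 0, 0, 0],
)

```text
clock: 15.5
tcp_pos: [0.5149, -0.1919, 0.2396]
eef_rot: [0.382, 0.595, -0.381, 0.596]
wrist_force: [-0.3, -0.3, -0.8]
gripper_width: 0.0315
```

```bash
python3 -c "
from h import *
goto([.5142,-.1916,.225],24.4)
"
```

```text
slide [ 1.4624 -0.0499 -0.0602] after turn [ 1.4626 -0.046  -0.0581] rot [ 0.3274  0.0705 -0.1668] tcp [ 0.5149 -0.1919  0.2396] yaw 24.727516868674343 F [-0.3338 -0.2981 -0.7634] w 0.031453011979617675 t 15.5
```

Emit:
step_arm(
  slide=[
    [0.4, -0.05, -0.06],
    [0.4, 0, 0],
    [0.4, 0, 0],
    [0.4, 0, 0],
    [0.4, 0, 0],
    [0.4, 0, 0],
    [0, 0, 0],
    [0, 0, 0],
  ],
  angular=[
    [0.3, 0, -0.1],
    [0, 0, 0],
    [0, 0, 0],
    [0, 0, 0],
    [0, 0, 0],
    [0, 0, 0],
    [0, 0, 0],
    [0, 0, 0],
  ],
  fingers=[0, 0, 0, 0, 0, 0, 0, 0],
)

```text
clock: 16.3
tcp_pos: [0.5139, -0.1915, 0.2132]
eef_rot: [0.383, 0.594, -0.383, 0.595]
wrist_force: [-0.1, 1.3, -0.3]
gripper_width: 0.0316
```

```bash
python3 -c "
from h import *
goto([.5142,-.1916,.185],69.4)
"
```

```text
slide [2.8201 0.0169 0.0166] after turn [ 2.82   -0.0001  0.0268] rot [-44.9991   0.0615  -0.02  ] tcp [ 0.5139 -0.1915  0.2132] yaw 24.40094135160175 F [-0.108   1.3192 -0.2706] w 0.03158250054335614 t 16.3
```

The foot is 39 mm above the seat, below the splines, with no force. Next I turn 45° counter-clockwise so the top tail lines up with a groove.

Emit:
step_arm(
  slide=[
    [0, 0, 0],
    [0, 0, 0],
    [0, 0, 0],
    [0, 0, 0],
    [0, 0, 0],
    [0, 0, 0],
    [0, 0, 0],
    [0, 0, 0],
  ],
  angular=[
    [-7.5, 0, 0],
    [-7.5, 0, 0],
    [-7.5, 0, 0],
    [-7.5, 0, 0],
    [-7.5, 0, 0],
    [-7.5, 0, 0],
    [0, 0, 0],
    [0, 0, 0],
  ],
  fingers=[0, 0, 0, 0, 0, 0, 0, 0],
)

```text
clock: 17.1
tcp_pos: [0.515, -0.1919, 0.2148]
eef_rot: [0.116, 0.696, -0.117, 0.699]
wrist_force: [1.0, -0.7, 0.2]
gripper_width: 0.0312
```

```bash
python3 -c "
from h import *
goto([.5145,-.1917,.185],69.4)
"
```

```text
slide [ 2.9843  0.0067 -0.0631] after turn [ 2.9845  0.0045 -0.0518] rot [1.6035 0.2185 0.0124] tcp [ 0.515  -0.1919  0.2148] yaw 71.00349594344794 F [ 1.0111 -0.658   0.2157] w 0.03117571814097779 t 17.1
```

Emit:
step_arm(
  slide=[
    [0, 0, -0.04],
    [0.5, 0, 0],
    [0.5, 0, 0],
    [0.5, 0, 0],
    [0.5, 0, 0],
    [0.5, 0, 0],
    [0, 0, 0],
    [0, 0, 0],
  ],
  angular=[
    [1.6, 0.2, 0],
    [0, 0, 0],
    [0, 0, 0],
    [0, 0, 0],
    [0, 0, 0],
    [0, 0, 0],
    [0, 0, 0],
    [0, 0, 0],
  ],
  fingers=[0, 0, 0, 0, 0, 0, 0, 0],
)

```text
clock: 17.9
tcp_pos: [0.5142, -0.1917, 0.187]
eef_rot: [0.129, 0.695, -0.129, 0.695]
wrist_force: [-0.5, -0.1, -0.7]
gripper_width: 0.0316
```

```bash
python3 -c "
from h import *
goto([.5145,-.1917,.164],69.4)
p=viewer.snapshot('wrist')
cv2.imwrite('pics/j.png',cv2.resize(p['pixels'][190:340,200:360],(640,600),interpolation=cv2.INTER_CUBIC))
"
```

```text
slide [2.2981 0.0073 0.0297] after turn [2.2981 0.0065 0.0286] rot [-0.4483 -0.0304  0.0128] tcp [ 0.5142 -0.1917  0.187 ] yaw 68.95171105167063 F [-0.451  -0.1301 -0.6543] w 0.0315577943428049 t 17.9
```

View pics/j.png

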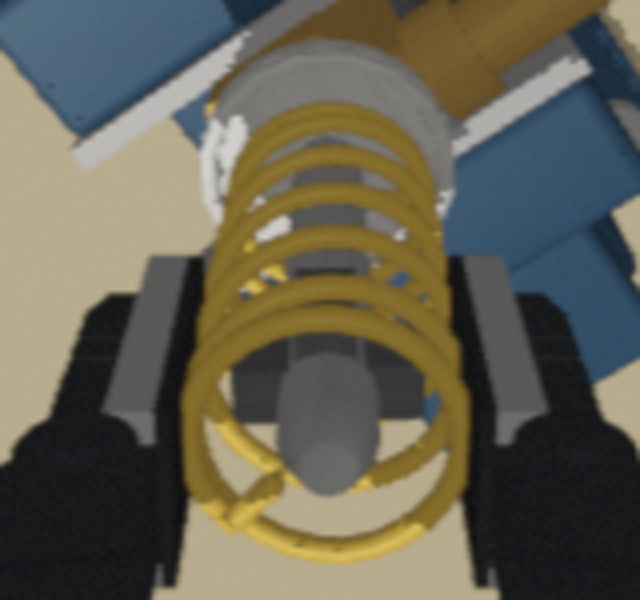

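The rod sits centred in the top ring and the tail (250, 500) points diagonally, between the splines. I'll press down and watch the force.

Emit:
step_arm(
  slide=[
    [0.4, 0, 0.03],
    [0.4, 0, 0],
    [0.4, 0, 0],
    [0.1, 0, 0],
    [0, 0, 0],
  ],
  angular=[
    [-0.4, 0, 0],
    [0, 0, 0],
    [0, 0, 0],
    [0, 0, 0],
    [0, 0, 0],
  ],
  fingers=[0, 0, 0, 0, 0],
  squeeze=70,
)

```text
clock: 18.45
tcp_pos: [0.5152, -0.192, 0.1736]
eef_rot: [0.126, 0.695, -0.127, 0.696]
wrist_force: [0.5, 0.2, 0.4]
gripper_width: 0.0307
```

Emit:
step_arm(
  slide=[
    [0.2, 0, 0],
    [0.2, 0, 0],
    [0, 0, 0],
  ],
  angular=[
    [0, 0, 0],
    [0, 0, 0],
    [0, 0, 0],
  ],
  fingers=[0, 0, 0],
)

```text
clock: 18.75
tcp_pos: [0.5154, -0.192, 0.1701]
eef_rot: [0.126, 0.695, -0.127, 0.696]
wrist_force: [-0.9, 0.1, 3.2]
gripper_width: 0.0309
```

```bash
python3 -c "
from h import *
goto([.5145,-.1917,.164],69.4)
"
```

```text
slide [ 0.6113  0.0006 -0.0982] after turn [ 0.6115  0.0006 -0.097 ] rot [-0.0114  0.1117  0.0053] tcp [ 0.5154 -0.192   0.1701] yaw 69.38859248084974 F [-0.8687  0.0708  3.1602] w 0.030883034233085072 t 18.75
```

Emit:
step_arm(
  slide=[
    [0.25, 0, -0.08],
    [0.25, 0, 0],
    [0.2, 0, 0],
    [0.05, 0, 0],
    [0, 0, 0],
  ],
  angular=[
    [0, 0, 0],
    [0, 0, 0],
    [0, 0, 0],
    [0, 0, 0],
    [0, 0, 0],
  ],
  fingers=[0, 0, 0, 0, 0],
)

```text
clock: 19.25
tcp_pos: [0.5155, -0.192, 0.1647]
eef_rot: [0.126, 0.694, -0.127, 0.698]
wrist_force: [-2.1, 0.9, 6.2]
gripper_width: 0.0311
```

```bash
python3 -c "
from h import *
goto([.5145,-.1917,.163],114.4)
p=viewer.snapshot('wrist')
for n in ('spring_top','spring_grip'):
  for k in models.spot_point(n,p)[:1]: print(n,k['conf'],np.array(k['at'])*[420,560])
cv2.imwrite('pics/k.png',cv2.resize(p['pixels'][190:340,200:360],(640,600),interpolation=cv2.INTER_CUBIC))
"
```

```text
slide [ 0.1649 -0.0059 -0.1089] after turn [ 0.1655  0.0722 -0.0806] rot [-45.012    0.2934   0.1246] tcp [ 0.5155 -0.192   0.1647] yaw 69.38791481361429 F [-2.0672  0.9382  6.1883] w 0.031148163455689024 t 19.25
spring_grip 0.91 [285.6   282.688]
```

View pics/k.png

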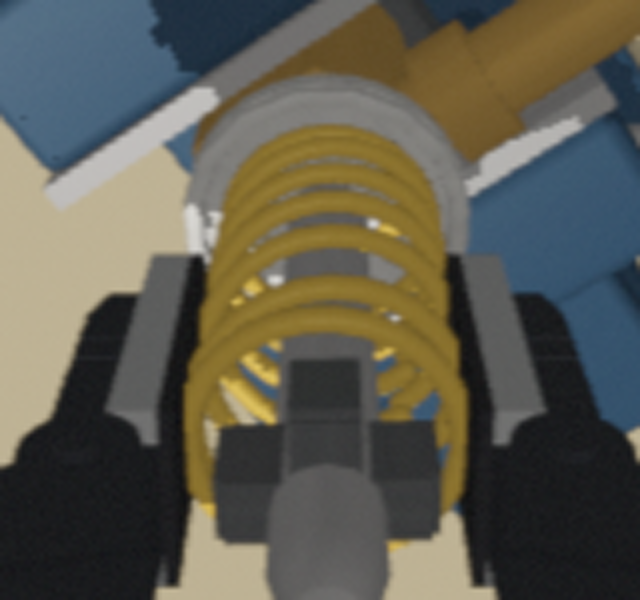

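The splines now stand above the top coil, and 6.7 N corresponds to about 9.5 mm of compression, so the top is at about 56.5 mm. Next I turn 45° to put the tail under a spline.

Emit:
step_arm(
  slide=[
    [0.12, 0, -0.08],
    [0.03, 0, 0],
    [0.03, 0, 0],
    [0.03, 0, 0],
    [0.03, 0, 0],
    [0.03, 0, 0],
    [0.03, 0, 0],
    [0.03, 0, 0],
  ],
  angular=[
    [0, 0, 0],
    [-7.5, 0, 0],
    [-7.5, 0, 0],
    [-7.5, 0, 0],
    [-7.5, 0, 0],
    [-7.5, 0, 0],
    [-7.5, 0, 0],
    [0, 0, 0],
  ],
  fingers=[0, 0, 0, 0, 0, 0, 0, 0],
)

```text
clock: 20.2
tcp_pos: [0.5151, -0.1932, 0.1656]
eef_rot: [-0.163, 0.686, 0.158, 0.691]
wrist_force: [-1.3, 1.3, 6.3]
gripper_width: 0.0305
```

```bash
python3 -c "
from h import *
goto([.5145,-.1917,.163],114.4)
print(telemetry.observe()['torque'])
"
```

```text
slide [0.2625 0.1589 0.01  ] after turn [0.264  0.1567 0.0064] rot [1.8257 0.3032 0.5453] tcp [ 0.5151 -0.1932  0.1656] yaw 116.22428640097772 F [-1.3303  1.3188  6.3025] w 0.03047899216180052 t 20.2
[0.2463 0.4626 0.0355]
```

Emit:
step_arm(
  slide=[
    [0, 0.15, 0],
    [0, 0, 0],
    [-0.15, 0, 0],
    [-0.15, 0, 0],
    [-0.05, 0, 0],
  ],
  angular=[
    [1.8, 0.3, 0.5],
    [0, 0, 0],
    [0, 0, 0],
    [0, 0, 0],
    [0, 0, 0],
  ],
  fingers=[0, 0, 0, 0, 0],
)

```text
clock: 20.7
tcp_pos: [0.5152, -0.1928, 0.1682]
eef_rot: [-0.15, 0.691, 0.148, 0.691]
wrist_force: [2.4, -1.0, -4.7]
gripper_width: 0.0313
```

```bash
python3 -c "
from h import *
goto([.5145,-.1917,.163],114.4)
p=viewer.snapshot('wrist')
cv2.imwrite('pics/l.png',cv2.resize(p['pixels'][190:340,200:360],(640,600),interpolation=cv2.INTER_CUBIC))
"
```

```text
slide [ 0.516   0.1278 -0.0186] after turn [ 0.5163  0.1263 -0.0183] rot [-0.0396  0.0127  0.1734] tcp [ 0.5152 -0.1928  0.1682] yaw 114.36036736189486 F [ 2.426  -0.9766 -4.692 ] w 0.031298029845691085 t 20.7
```

View pics/l.png

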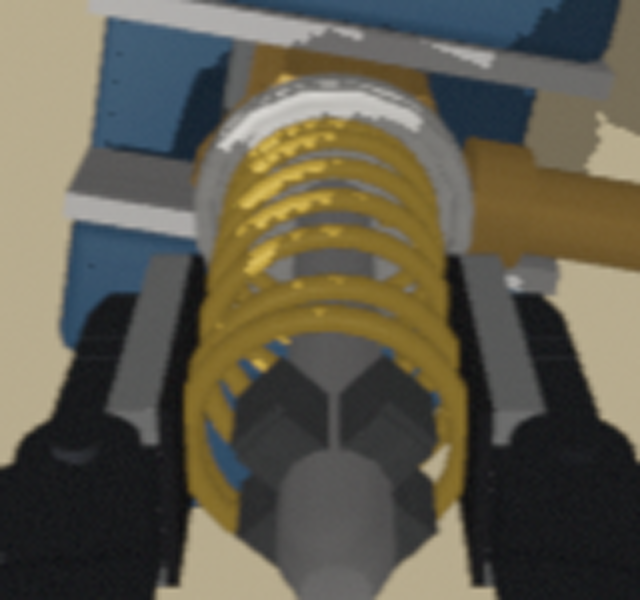

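The pull became −4.7 N, so the tail is hooked under a spline. I'll ease to neutral, release and retreat straight up.

Emit:
step_arm(
  slide=[
    [0.12, 0.05, 0],
    [0, 0, 0],
    [0, 0, 0],
    [0, 0, 0],
    [0, 0, 0],
    [0, 0, 0],
    [0, 0, 0],
  ],
  angular=[
    [0, 0, 0],
    [0, 0, 0],
    [0, 0, 0],
    [0, 0, 0],
    [0, 0, 0],
    [0, 0, 0],
    [0, 0, 0],
  ],
  fingers=[0, 0, 70, 70, 70, 70, 70],
)

```text
clock: 21.45
tcp_pos: [0.5145, -0.1922, 0.1682]
eef_rot: [-0.15, 0.691, 0.148, 0.691]
wrist_force: [-0.1, -0.2, -0.4]
gripper_width: 0.0598
```

Emit:
step_arm(
  slide=[
    [-1, 0, 0],
    [-2, 0, 0],
    [-3, 0, 0],
    [-3, 0, 0],
    [-2, 0, 3],
    [0, 0, 3],
    [0, 0, 1],
    [0, 0, 0],
    [0, 0, 0],
    [0, 0, 0],
  ],
  angular=[
    [0, 0, 0],
    [0, 0, 0],
    [0, 0, 0],
    [0, 0, 0],
    [0, 0, 0],
    [0, 0, 0],
    [0, 0, 0],
    [0, 0, 0],
    [0, 0, 0],
    [0, 0, 0],
  ],
  fingers=[70, 70, 70, 70, 70, 70, 70, 70, 70, 70],
)

```text
clock: 22.45
tcp_pos: [0.5773, -0.1627, 0.2871]
eef_rot: [-0.15, 0.691, 0.147, 0.691]
wrist_force: [-0.6, -0.4, -0.3]
gripper_width: 0.0598
```

```bash
python3 - <<'E'
from h import *
state()
p=viewer.snapshot('wrist'); q=viewer.snapshot('scene')
o={}
for n,zz in(('spring_top',.184),('spring_foot',.126),('spring_grip',.172)):
  for c,pp in(('wrist',p),('scene',q)):
    for k in models.spot_point(n,pp)[:1]: print(n,c,round(k['conf'],2),atz(pp,k['at'],zz)); o.setdefault(n,[]).append((pp,k['at']))
for n in o:
  if len(o[n])>1: print(n,*tri(o[n]))
a=rectify(p,(.5142,-.192),.184); cv2.circle(a,(200,200),113,(0,255,0),1)
x,y=map(int,proj(q,[.5142,-.192,.165])); b=cv2.resize(q['pixels'][y-35:y+35,x-35:x+35],(400,400),interpolation=cv2.INTER_CUBIC)
cv2.imwrite('pics/m.png',np.hstack([a,b]))
E
```

```text
t 22.45 tcp [ 0.5773 -0.1627  0.2871] R [[0.001, -0.411, 0.912], [-0.003, 0.912, 0.411], [-1.0, -0.003, -0.0]] F [-0.6043 -0.3904 -0.2694] w 0.05977367800283178 q [-0.2732  0.2992  0.0348  1.3045 -0.0029 -0.6967]
spring_top wrist 0.87 [ 0.5148 -0.1918  0.184 ]
spring_top scene 0.63 [ 0.5229 -0.1827  0.184 ]
spring_foot wrist 0.63 [ 0.513  -0.1947  0.126 ]
spring_foot scene 0.62 [ 0.5276 -0.1852  0.126 ]
spring_grip wrist 0.62 [ 0.514  -0.1921  0.172 ]
spring_grip scene 0.67 [ 0.4624 -0.2321  0.172 ]
spring_top [ 0.5148 -0.1912  0.1776] [np.float64(0.0006029999973396287), np.float64(0.000602999997339627)]
spring_foot [ 0.5145 -0.1957  0.1159] [np.float64(0.0014846862543612662), np.float64(0.0014846862543610626)]
spring_grip [ 0.5103 -0.1907  0.2055] [np.float64(0.002768710077860968), np.float64(0.0027687100778611097)]
```

View pics/m.png

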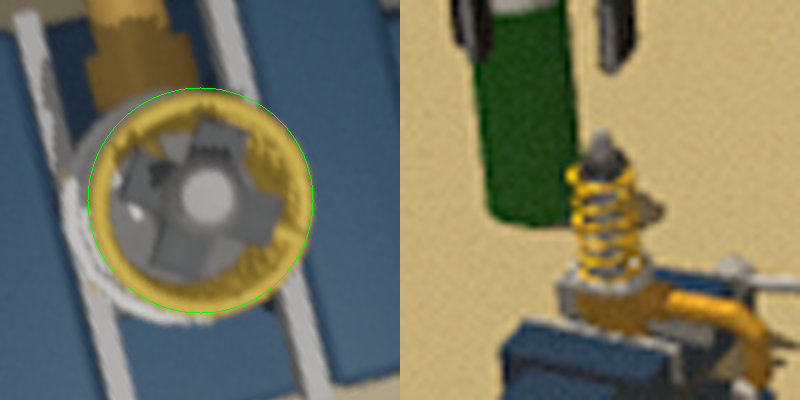

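```bash
python3 -c "
from h import *
print(robot.job_done())"
```

```text
the job is handed in; nothing more can be done
None
```

The return spring is on the pump rod, compressed and hooked under a spline. I handed the job in at about 22.6 s of the 72 s allowed; no verdict is reported.

- **What I did:** I gripped the new spring in the tray. I turned it so the foot tail went through a groove, and lowered it past the splines with no noticeable force. A 45° turn lined the top tail up with a groove. I pressed the spring down at about 7 N and turned another 45° to hook the tail. The vertical wrist force stayed under 7 N throughout, well below the 25 N limit.
- **Hook check before release:** Raising the tool about 3 mm changed the wrist force from +6.3 N to −4.7 N, so the spline was holding the tail down.
- **Check after release:** The wrist picture shows the top ring centred on the rod within about 1 mm, with the tail going under a spline. In the scene picture the spring stands upright on its seat with the splines above its top coil. The gripper is clear, and no collisions showed in the forces I read. I did not measure the bystanders again after the job.
- **Disagreements:** The two-camera estimate put the foot about 10 mm below the seat floor and the spring top about 52 mm above it. Force and grip height suggest the top is at about 57–58 mm. One scene-camera point for `spring_grip` was clearly wrong. I relied on the force test and the wrist picture instead.

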